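Isolate the hot plate, jack up its side and hold it

TASK

The hot plate needs a new levelling foot: first switch its rotary isolator off by turning the handle anticlockwise as far as it goes. Then stand the lever jack flat on the bench with its saddle centred under the ringed lift point of the steel tongue on the hot plate's side, let go of it, give the handle a full trial stroke and let it come right up again, then press the handle right down again and finish while still holding it down, with the jack alone carrying the raised side. Leave everything else on the bench where it is.

Things in the scene. Friction and masses are not known exactly. Their poses are not given: they have to be found in the camera images.
- isolator_box: fixed grey switch box, 100 x 85 x 60 mm high, on the bench to the robot's right; origin at the centre of its underside, z up; its x axis is the direction in which the handle's nose points when fully on
- isolator (a joint): black rotary handle on top of the box, vertical axis through its centre; 0 = on (nose along the box's +x), grows anticlockwise from above to the off stop at 1.4 rad; starts at 0 to 0.1 and stays where left (friction 0.12 N m). Upright bar 64 mm long, 16 mm thick, 74 to 106 mm above the bench, on a 48 mm disc; it reaches 38 mm from the axis at its nose (white line on top), 26 mm at the other end
- isolator_grip (a point): point on the handle's axis, 94 mm above the bench, mid-height of the bar; its x axis points along the bar to the nose
- isolator_nose (a point): top of the nose end of the isolator's bar, 38 mm from the axis
- jack: loose lever jack, 0.77 kg: dark base plate 225 x 64 x 8 mm; origin under the plate below the saddle, z up, x from handle to saddle (plate from x = -200 to 25 mm). Grey tower (38 mm wide, 44 mm tall) under the saddle; grey upright block to carry it by, 45 mm along x, 30 mm across y, top 70 mm up, centred at x = -78 mm; handle pivot at x = -125 mm, 60 mm up
- saddle_top (a point): centre of the top of the round steel saddle (30 mm diameter), 62 mm above the jack's underside when the handle is up; it rises 60 mm per rad of handle, 30 mm at full stroke
- jack_handle (a joint): pump handle, a 14 mm wide steel bar sloping up behind the block: 0 = up (0.42 rad above level), grows as it is pressed, to the stop at 0.5 rad (0.08 below level). A spring brings it up when let go (about 2 N at the pad when unloaded); under the hot plate it takes 10 to 20 N at the pad. No ratchet: the load sinks when it is let up
- handle_pad (a point): centre of the top face of the black rubber pad (50 x 34 x 14 mm) at the end of the pump handle, 130 mm from the pivot, face 7 mm above the bar's middle line; 119 mm above the bench and 241 mm behind the saddle's axis when up, 57 mm above and 254 mm behind when fully down
- hotplate: white hot plate, about 5.5 kg, casing 270 x 280 mm, 25 to 114 mm above the bench, on feet. It tips only about its far feet (robot's left): origin on that line, 4 mm above the bench; x along it, y away from the tongue; casing spans x -135 to 135, y -270 to 10 mm. z is vertical at rest, leans as the tongue is raised; the saddle meets the tongue after 12 mm of rise, a full stroke tips it 0.055 rad
- lift_mark (a point): lift point: underside of the steel tongue on the hot plate's -y side, straight below the dark ring (30 mm) on its top; 74 mm above the bench at rest. Tongue 50 mm wide, 8 mm thick, round-ended, standing out level along the hot plate's -y; the point is 37 mm from the casing, 25 mm from the tip. Free space below it down to the bench
- coupon1: bystander: loose steel coupon 28 x 32 x 10 mm lying on a green paper card, origin under its centre
- coupon2: bystander: loose steel coupon 28 x 32 x 10 mm lying on a green paper card, origin under its centre
- coupon3: bystander: loose steel coupon 28 x 32 x 10 mm lying on a green paper card, origin under its centre
- beaker: bystander: glass beaker, 68 mm across, 90 mm tall, origin under its centre
- jar: bystander: amber jar, 60 mm across, 75 mm tall, origin under its centre
- wrench: bystander: steel wrench 180 mm long lying along its x, origin under its centre
- spare_foot: bystander: black rubber levelling foot, 36 mm across, 30 mm tall, origin under its centre

How it is judged:
On the way, in this order (a step that is already met when the one before it is completed fails the run):
1. the isolator is turned off (value of joint isolator above 1.25 rad), for 0.2 s.
2. the jack stands flat on the bench, let go, its saddle under the ringed lift point, handle up (height (world z) of jack below 0.005 m and angle between jack's own z axis and vertical below 0.05 rad and horizontal distance between saddle_top and lift_mark below 0.014 m and value of joint jack_handle below 0.08 rad and linear speed of jack below 0.02 m/s and contact force between the fingers and jack below 0.5 N), for 0.2 s.
3. the trial stroke: handle right down, hot plate lifted by the jack (value of joint jack_handle above 0.43 rad and angle between hotplate's own z axis and vertical above 0.036 rad and horizontal distance between saddle_top and lift_mark below 0.02 m and contact force between jack and hotplate above 6 N and contact force between each of the arm, the fingers and hotplate below 1 N and value of joint isolator above 1.25 rad), for 0.1 s.
4. the handle is let right up and the hot plate is down (value of joint jack_handle below 0.08 rad and angle between hotplate's own z axis and vertical below 0.01 rad), for 0.1 s.
At the end, for the whole second after the job is handed in: Fingers press the handle over 3 N; handle past 0.43 rad; hot plate tipped over 0.036 rad, still, on the jack (over 6 N), untouched by the robot; saddle within 20 mm of the lift point; jack flat on the bench; isolator past 1.25 rad; every bystander within 30 mm of its place (all of step 3 and height (world z) of jack below 0.005 m and angle between jack's own z axis and vertical below 0.05 rad and contact force between the fingers and jack above 3 N and angular speed of hotplate below 0.05 rad/s and distance of each of coupon1, coupon2, coupon3, beaker, jar, wrench, spare_foot from where it was at the start of the episode below 0.03 m); the arm keeps its last pose, push and grip.
It fails at once if the hot plate is raised while its isolator is not off (angle between hotplate's own z axis and vertical above 0.012 rad and value of joint isolator below 1.25 rad).
It fails at once if a bystander is disturbed (distance of any of coupon1, coupon2, coupon3, beaker, jar, wrench, spare_foot from where it was at the start of the episode above 0.03 m).
It also fails if it takes over 72 s, if anything falls off the work surface, if the arm or the gripper's body presses on something with over 40 N, if the wrist force passes 120 N, or if a joint passes its speed limit or range.

ROBOT

A 6-joint arm with a two-finger parallel gripper is mounted at the origin on the work surface. World frame = base frame: x ahead of the robot, y to its left, z up, the work surface at z = 0. Lengths are in m, angles in rad, forces in N, time in s.
With the tool pointing down it reaches from about 0.35 to 0.775 m from the base axis. Payload 7.3 kg.
Tool frame: the origin (TCP) lies on the mounting face of the last link; the fingertips stand 178 mm ahead of it and the grasp point (between the pads) lies 159 mm ahead of it (robot.grip_depth is the distance from the TCP to the grasp point, in m); z points along the fingers, y is the line along which they close (so a half turn about z gives the same grasp; the last joint's range is limited). The gripper opens to 92 mm and grips with 3 to 60 N. Pads are 19 mm wide; open, the fingers measure 130 mm over their backs; the gripper's body (75 mm by 190 mm) begins 47 mm behind the grasp point.
Start: joints at [-1.444, 0.342, 1.524, -0, 1.275, -0.146], TCP at [0.141, -0.506, 0.405] pointing down, gripper open.
Joint ranges: [-2.53, 2.53], [-0.77, 2.02], [0.04, 2.7], [-1, 4.14], [0.28, 2.66], [-3.11, 3.11]. Speed limits (rad/s): [2.57, 2.57, 3.14, 3.14, 3.14, 3.14].

INTERFACE

Orientations are given as [roll, pitch, yaw] about the fixed x, y, z axes, in that order (R = Rz(yaw) Ry(pitch) Rx(roll)).
In Python, from cell import observe, cams, robot, models gives the robot as it stands.
- The arm moves only by the shell command python3 -m jog 'ROWS' [FORCE]. ROWS is JSON, a list of rows, each a list of 3 entries, a list of its own where there are three numbers: the shift along the tool's x, y, z each as a share of 0.4 m, from -1 to 1, then the turn about the tool's z as a share of pi rad, from -1 to 1, then the closure, from 0 (fully open) to 1 (shut). In form: [[[x, y, z], turn, jaw], ...]. A call has 1 to 12 rows; each row is the pose to reach, as a shift and turn from the pose commanded when the call began, along the tool's axes at that moment, turning the shorter way round; what a row does not reach only later rows make up. A row lasts 1/8 s, in which the tool goes at most 62.5 mm and 10.7 degrees, less where a joint would pass 70% of its speed; a pose out of reach is approached as far as the arm can. A call with a number of a shift or a turn outside -1 to 1 is refused whole. A call with a gripper value outside its range is refused whole. The fingers move at their own pace and stop on an object; FORCE is the grip in N (left out, the last holds). Time passes only in rows, so rows that repeat a pose let the fingers close. It gives the time, the measured TCP pose, the force, the opening and the grip force at its end, in the units of the state.
- observe(): the state, without advancing time (a new reading comes with each control period).
- cams.read_camera(name): name is "scene" or "top" or "wrist"; returns the picture (400x640x3 uint8, red, green, blue); there is no depth.
- cams.camera_model(name): a dict with "camera_matrix" (3x3 intrinsics, pixels), "k1" (the pictures are not rectified: a ray, as slopes to the right and down, at radius r is drawn at 1 + k1 r^2 times it, then the intrinsics apply), "pose" (4x4, takes a point from camera to world coordinates). Camera axes: x right, y down, z forward; pixel columns grow to the right and rows downward; lengths in m; the calibration is good to about 2 mm. A picture is of the moment at which its call begins: read the wrist's pose just before it. camera_model takes no time and is no camera call; for the wrist camera it gives the pose at the moment of the call.
- robot.hand_in(): hands the job in; it is judged then, once.
Trained networks look in the newest picture that a camera, given by its name, has taken for a name from the list of things; names that differ only in an ending like _2 or _b are one class to them, and where a whole thing is asked for, a point or a joint stands for the part that bears it (a point fixed in the world has none). Each returns a list of dicts, best first, with "confidence" (0 to 1); they miss things now and then, are a little off and sometimes report something else, mostly with a low value. They report only what shows in the picture. A call takes as long as a camera call.
- models.find_in(target, camera): "position" ([x, y, z] in m, in world coordinates, good to about 4 mm: the middle of the surface that is visible of it).
- models.pinpoint(target, camera): "position" ([x, y, z] in m, in world coordinates, good to about 4 mm: a listed point, or the origin of a listed thing).
The state is a dict: "time": time; "qpos": joint angles; "qvel": joint speeds; "joint_efforts": joint torques, N m; "tool_pos": TCP position; "tool_rot": TCP orientation; "contact_force": force on the tool from outside, world axes, zero at the start; "torque": the same for the moment, N m; "opening": finger opening in m; "grip_force": force on a finger pad.
Only numpy, scipy, OpenCV 4.12 (cv2) and the standard library are available. Lean on these libraries where they do the work, as an engineer would, in place of code of your own. Each camera call takes 0.05 s, during which the arm holds its last target. There are 200 camera calls.

## Working session

There is one attempt and no reset: what is moved stays moved. The work goes in short steps, Python scripts to look and compute and a shell command to move; the robot and the scene stay as the last step left them, time stands still between calls to the robot, and variables do not carry over. Pictures are saved under pics/ and viewed, at most 13 in all, crops included, and the job is handed in when it is done.

```bash
mkdir -p pics; ls; cat > h.py <<'E'
import numpy as np, cv2
from cell import observe, cams, robot, models
from scipy.spatial.transform import Rotation as R
def snap(cam,fn):
    im=cams.read_camera(cam); cv2.imwrite('pics/'+fn,im[:,:,::-1]); return im
def best(t,cam,k='pinpoint',n=2):
    r=getattr(models,k)(t,cam)
    return [(np.round(d['position'],4).tolist(),round(d['confidence'],2)) for d in r[:n]]
def pix(cam,u,v,z):
    "pixel -> world point at height z"
    m=cams.camera_model(cam);K=np.array(m['camera_matrix']);P=np.array(m['pose'])
    d=np.array([(u-K[0,2])/K[0,0],(v-K[1,2])/K[1,1]]);s=d.copy()
    for _ in range(20): s=d/(1+m['k1']*(s@s))
    r=P[:3,:3]@np.array([s[0],s[1],1]);o=P[:3,3]
    return o+r*(z-o[2])/r[2]
def proj(cam,p):
    m=cams.camera_model(cam);K=np.array(m['camera_matrix']);P=np.array(m['pose'])
    c=P[:3,:3].T@(np.array(p)-P[:3,3]);s=c[:2]/c[2];s=s*(1+m['k1']*(s@s))
    return K[:2,:2]@s+K[:2,2]
def delta(grip,yaw=None):
    "shares to bring the grasp point (tool down) to grip; tool z down"
    o=observe();Rm=R.from_euler('xyz',o['tool_rot']).as_matrix()
    tcp=np.array(grip)-robot.grip_depth*Rm[:,2]
    d=Rm.T@(tcp-np.array(o['tool_pos']))/0.4
    print('shares',np.round(d,4),'tool y dir yaw',np.round(np.arctan2(Rm[1,1],Rm[0,1]),4),'rot',np.round(o['tool_rot'],4))
E
python3 - <<'E'
from h import *
for c in ['scene','top']:
    snap(c,c+'0.png')
    for t in ['isolator_box','isolator_grip','isolator_nose','jack','saddle_top','handle_pad','hotplate','lift_mark','coupon1','beaker','jar','wrench','spare_foot']:
        print(c,t,best(t,c,n=3 if t=='coupon1' else 1))
print(observe()['time'],observe()['tool_rot'],cams.camera_model('top')['pose'])
E
```

```text
pics
scene isolator_box [([0.6017, -0.2375, -0.0066], 0.81)]
scene isolator_grip [([0.6031, -0.2395, 0.1001], 0.57)]
scene isolator_nose [([0.6383, -0.2275, 0.108], 0.91)]
scene jack [([0.5098, 0.0435, 0.002], 0.62)]
scene saddle_top [([0.7559, 0.0543, 0.0017], 0.43)]
scene handle_pad [([0.3898, -0.1669, 0.1228], 0.82)]
scene hotplate [([0.6302, 0.5111, 0.0034], 0.82)]
scene lift_mark [([0.5671, 0.2144, 0.0737], 0.8)]
scene coupon1 [([0.7451, -0.0521, 0.001], 0.67), ([0.3145, 0.2559, 0.0016], 0.6), ([0.4594, -0.4154, 0.0014], 0.51)]
scene beaker [([0.7501, -0.2332, -0.0001], 0.95)]
scene jar [([0.3276, -0.432, -0.0017], 0.8)]
scene wrench [([0.6229, -0.4651, 0.0013], 0.92)]
scene spare_foot [([0.7554, 0.056, 0.0025], 0.42)]
top isolator_box [([0.6033, -0.2403, -0.0001], 0.71)]
top isolator_grip [([0.6049, -0.2465, 0.091], 0.61)]
top isolator_nose [([0.6406, -0.2282, 0.1074], 0.79)]
top jack [([0.5133, 0.0424, 0.0048], 0.9)]
top saddle_top [([0.5115, 0.0402, 0.0617], 0.53)]
top handle_pad [([0.6372, 0.5155, 0.0046], 0.66)]
top hotplate [([0.6338, 0.5155, 0.0049], 0.77)]
top lift_mark [([0.5672, 0.2148, 0.0693], 0.94)]
top coupon1 [([0.4596, -0.4125, -0.0014], 0.68), ([0.3127, 0.2655, -0.0022], 0.57), ([0.744, -0.0501, 0.0011], 0.41)]
top beaker [([0.7489, -0.233, -0.0041], 0.91)]
top jar [([0.3259, -0.4316, 0.0051], 0.74)]
top wrench [([0.617, -0.4672, -0.0039], 0.56)]
top spare_foot [([0.7587, 0.0511, -0.001], 0.42)]
1.4 [3.14148527e+00 1.62133349e-05 2.72749660e-01] [[ 0.00582932 -0.99091703  0.13434827  0.39054636]
 [-0.99941319 -0.00123833  0.03423059  0.00820978]
 [-0.03375331 -0.13446898 -0.99034277  1.13859378]
 [ 0.          0.          0.          1.        ]]
```

View pics/top0.png

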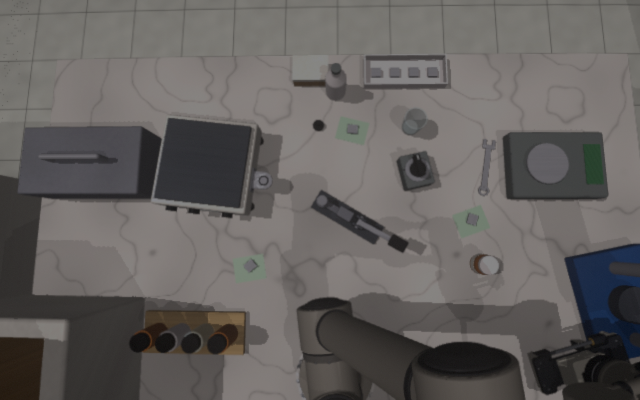

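View pics/scene0.png

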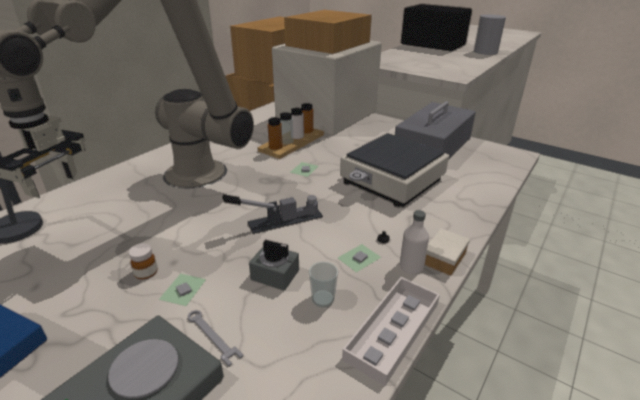

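The top view shows the jack from saddle (321,201) to pad (398,243), the tongue ring at (263,181) and the isolator at (417,168). The scene view agrees with this. The networks match these points, except for the top view's handle_pad, which is wrong. I'll start with the isolator.

```bash
python3 - <<'E'
from h import *
delta([0.603,-0.241,0.2])
E
```

```text
shares [ 1.2894 -0.3262  0.1138] tool y dir yaw -1.298 rot [3.1415 0.     0.2727]
```

```bash
python3 -m jog '[[[1,-0.25,0],0,0],[[1,-0.25,0],0,0],[[1,-0.25,0],0,0],[[1,-0.25,0],0,0],[[1,-0.25,0],0,0],[[1,-0.25,0],0,0],[[1,-0.25,0],0,0],[[1,-0.25,0],0,0]]'; python3 -m jog '[[[0.289,-0.076,0.06],-0.028,0],[[0.289,-0.076,0.06],-0.028,0],[[0.289,-0.076,0.06],-0.028,0],[[0.289,-0.076,0.06],-0.028,0],[[0.289,-0.076,0.06],-0.028,0]]'
python3 - <<'E'
from h import *
o=observe();print(o['time'],o['tool_pos'],o['tool_rot'])
snap('wrist','w1.png');snap('top','t1.png')
for c in ['wrist','top','scene']:
  if c=='scene':cams.read_camera(c)
  for t in ['isolator_grip','isolator_nose','isolator_box','saddle_top','jack','handle_pad','lift_mark']: print(c,t,best(t,c,n=1))
for p in [(0.603,-0.241,.106),(.639,-.228,.106)]: print(proj('wrist',p))
E
```

```text
time: 2.4
tool_pos: [0.5016, -0.2998, 0.4043]
tool_rot: [-3.141, -0.0, 0.277]
contact_force: [-0.5, 0.4, -0.6]
opening: 0.0916
grip_force: 0.0
time: 3.02
tool_pos: [0.6017, -0.2424, 0.3815]
tool_rot: [3.141, -0.0, 0.359]
contact_force: [0.8, -0.4, 0.7]
opening: 0.0921
grip_force: 0.0
3.025 [ 0.60173928 -0.24241085  0.38146876] [ 3.14071589e+00 -1.21339473e-04  3.58768710e-01]
wrist isolator_grip [([0.6047, -0.2395, 0.0946], 0.98)]
wrist isolator_nose [([0.6434, -0.2297, 0.1071], 0.66)]
wrist isolator_box [([0.6065, -0.2434, -0.0003], 0.56)]
wrist saddle_top [([0.5084, 0.0412, 0.0626], 0.85)]
wrist jack [([0.5122, 0.0391, 0.0017], 0.84)]
wrist handle_pad []
wrist lift_mark []
top isolator_grip []
top isolator_nose [([0.7586, 0.0562, -0.0014], 0.48)]
top isolator_box [([0.6045, -0.2422, -0.0005], 0.54)]
top saddle_top [([0.5104, 0.0358, 0.0602], 0.48)]
top jack [([0.5123, 0.0405, -0.0009], 0.66)]
top handle_pad [([0.7483, -0.2325, -0.0026], 0.5)]
top lift_mark [([0.5676, 0.2111, 0.0691], 0.7)]
scene isolator_grip [([0.6034, -0.2415, 0.0981], 0.62)]
scene isolator_nose [([0.6389, -0.2309, 0.1103], 0.93)]
scene isolator_box [([0.6016, -0.2384, -0.0059], 0.6)]
scene saddle_top []
scene jack [([0.5097, 0.0419, 0.0033], 0.61)]
scene handle_pad [([0.3914, -0.1661, 0.12], 0.54)]
scene lift_mark [([0.5678, 0.2108, 0.0758], 0.72)]
[318.66764796 195.65936925]
[319.30328602 150.77976872]
```

View pics/w1.png

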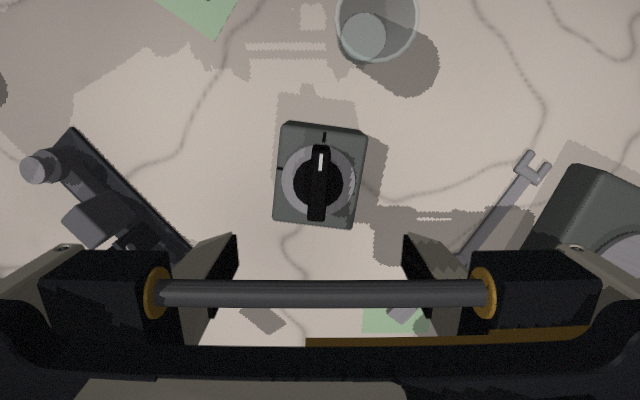

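The wrist view shows the bar with its nose at about (320,146), the disc centred at about (318,181), and the bar lined up with the tool's x axis.

```bash
python3 - <<'E'
from h import *
n=pix('wrist',320,146,.106);c=pix('wrist',318,181,.074);print(n,c,np.arctan2(n[1]-c[1],n[0]-c[0]),np.hypot(*(n-c)[:2]))
delta([0.605,-0.2405,0.092])
E
```

```text
[ 0.64284132 -0.22715354  0.106     ] [ 0.60672169 -0.23885623  0.074     ] 0.31332547069355743 0.03796815109741594
shares [0.0056 0.0004 0.3238] tool y dir yaw -1.21 rot [3.1415 0.     0.3608]
```

```bash
python3 -m jog '[[[0.008,0,0.15],0.012,0],[[0.008,0.001,0.28],0.012,0],[[0.008,0.001,0.308],0.012,0],[[0.008,0.001,0.308],0.012,0],[[0.008,0.001,0.308],0.012,1],[[0.008,0.001,0.308],0.012,1],[[0.008,0.001,0.308],0.012,1],[[0.008,0.001,0.308],0.012,1],[[0.008,0.001,0.308],0.012,1],[[0.008,0.001,0.308],0.012,1]]' 20
```

```text
time: 5.48
tool_pos: [0.606, -0.2404, 0.2575]
tool_rot: [3.142, 0.0, 0.323]
contact_force: [-0.2, 0.2, -1.0]
opening: 0.0364
grip_force: 0.0
```

```bash
python3 -m jog '[[[0,0,0],0,1],[[0,0,0],0,1],[[0,0,0],0,1],[[0,0,0],-0.05,1],[[0,0,0],-0.1,1],[[0,0,0],-0.15,1],[[0,0,0],-0.2,1],[[0,0,0],-0.25,1],[[0,0,0],-0.3,1],[[0,0,0],-0.35,1],[[0,0,0],-0.4,1],[[0,0,0],-0.445,1]]' 20; python3 -m jog '[[[0,0,0],0,1],[[0,0,0],0,1]]';python3 -c "
from h import *
print(observe()['torque'])"
```

```text
time: 6.98
tool_pos: [0.6044, -0.2388, 0.2573]
tool_rot: [-3.135, -0.006, 1.726]
contact_force: [-10.6, 7.3, 7.9]
opening: 0.017
grip_force: 21.7
time: 7.22
tool_pos: [0.6044, -0.2389, 0.2573]
tool_rot: [-3.135, -0.005, 1.721]
contact_force: [-11.6, 8.2, 7.5]
opening: 0.0176
grip_force: 20.6
[ 1.34243294  1.60976866 -0.41922077]
```

```bash
python3 -m jog '[[[0,0,0],0,0.3],[[0,0,0],0,0.3],[[0,0,0],0,0.3],[[0,0,0],0,0.3],[[0,0,-0.15],0,0.2],[[0,0,-0.3],0,0],[[0,0,-0.35],0,0],[[0,0,-0.35],0,0]]' 
python3 - <<'E'
from h import *
snap('wrist','w2.png')
for c in ['wrist','scene']:
  if c=='scene':cams.read_camera(c)
  print(c,[best(t,c,n=1) for t in['isolator_grip','isolator_nose','saddle_top','jack','handle_pad']])
E
```

```text
time: 8.22
tool_pos: [0.6061, -0.2404, 0.3995]
tool_rot: [3.138, 0.003, 1.721]
contact_force: [-0.3, 0.2, 0.3]
opening: 0.0901
grip_force: 0.0
wrist [[([0.605, -0.242, 0.0964], 0.94)], [([0.6054, -0.2023, 0.1038], 0.67)], [], [], [([0.3889, -0.168, 0.119], 0.64)]]
scene [[([0.6037, -0.24, 0.0995], 0.93)], [([0.6015, -0.2, 0.1099], 0.93)], [([0.5113, 0.0436, 0.0594], 0.52)], [([0.5102, 0.0444, 0.0025], 0.59)], [([0.3889, -0.1649, 0.1213], 0.81)]]
```

View pics/w2.png

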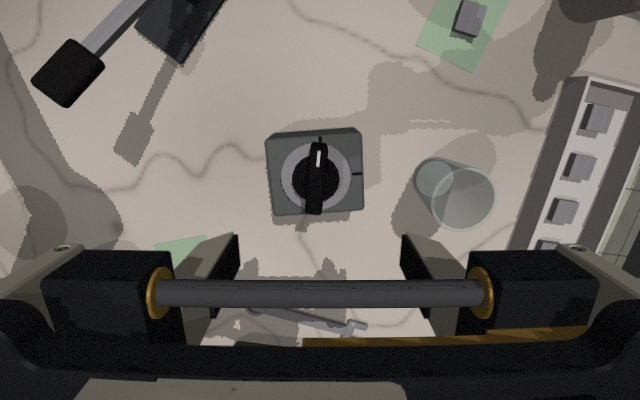

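The nose now points at the off tick (318,155 → 320,138). The bar turned about 1.36–1.4 rad, so the isolator is at the off stop. Next is the jack.

```bash
python3 - <<'E'
from h import *
delta([0.472,-0.0252,0.23])
E
```

```text
shares [ 0.582  -0.2507  0.0204] tool y dir yaw 0.1503 rot [-3.1414e+00 -1.0000e-04  1.7211e+00]
```

```bash
python3 -m jog '[[[0.58,-0.25,0],0.217,0],[[0.58,-0.25,0.02],0.217,0],[[0.58,-0.25,0.02],0.217,0],[[0.58,-0.25,0.02],0.217,0],[[0.58,-0.25,0.02],0.217,0],[[0.58,-0.25,0.02],0.217,0],[[0.58,-0.25,0.02],0.217,0]]'
python3 - <<'E'
from h import *
snap('wrist','w3.png')
for c in ['wrist','top']:
  if c=='top':cams.read_camera(c)
  print(c,[best(t,c,n=1) for t in['isolator_nose','saddle_top','jack','handle_pad','lift_mark','hotplate']])
print('block',proj('wrist',[0.472,-0.0252,0.07]),'saddle',proj('wrist',[.5115,.042,.062]))
delta([0.472,-0.0252,0.054])
E
```

```text
time: 9.7
tool_pos: [0.4732, -0.027, 0.3896]
tool_rot: [3.141, 0.0, 1.039]
contact_force: [-0.6, -1.0, 0.7]
opening: 0.0919
grip_force: 0.0
wrist [[([0.7483, -0.2359, 0.0014], 0.6)], [([0.5095, 0.0399, 0.0652], 0.97)], [([0.5118, 0.0372, 0.0012], 0.71)], [([0.7468, -0.2342, 0.0017], 0.57)], [], []]
top [[([0.6035, -0.2043, 0.1086], 0.65)], [([0.6007, -0.2411, -0.0004], 0.47)], [([0.322, -0.4308, 0.0007], 0.43)], [([0.3896, -0.1626, 0.1162], 0.72)], [([0.565, 0.2136, 0.0703], 0.65)], []]
block [318.63937901 181.26402168] saddle [318.60680922  98.78308017]
shares [ 0.001  -0.0018  0.4408] tool y dir yaw -0.5314 rot [3.1415 0.     1.0394]
```

View pics/w3.png

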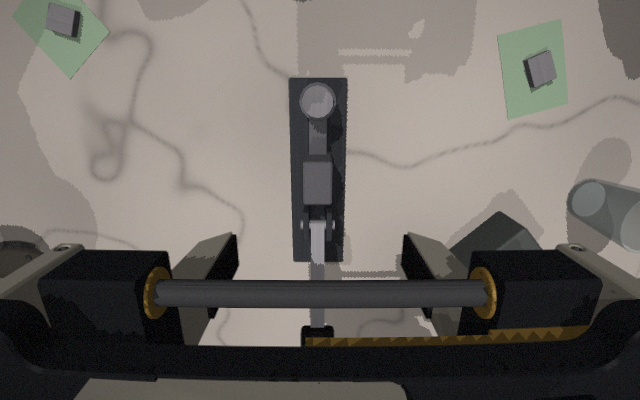

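Block top at (317,181) and saddle at (317,100) are within 2 px of prediction, so the tool is aligned. I'll descend and grip.

```bash
python3 -m jog '[[[0,-0.001,0.15],0,0],[[0.001,-0.001,0.3],0,0],[[0.001,-0.001,0.41],0,0],[[0.001,-0.001,0.44],0,0],[[0.001,-0.001,0.44],0,0.5],[[0.001,-0.001,0.44],0,1],[[0.001,-0.001,0.44],0,1],[[0.001,-0.001,0.44],0,1],[[0.001,-0.001,0.44],0,1],[[0.001,-0.001,0.44],0,1],[[0.001,-0.001,0.44],0,1],[[0.001,-0.001,0.44],0,1]]' 45
python3 -m jog '[[[0,0,0],0,1],[[0,0,0],0,1],[[0,0,-0.006],0,1],[[0,0,-0.0125],0,1],[[0,0,-0.0125],0,1]]'
python3 - <<'E'
from h import *
snap('wrist','w4.png')
cams.read_camera('scene')
print([best(t,c,n=1) for c in ['wrist','scene'] for t in['saddle_top','jack','handle_pad','lift_mark']])
print('saddle',proj('wrist',[.5115,.042,.067]),observe()['tool_pos'])
E
```

```text
time: 11.9
tool_pos: [0.4721, -0.0253, 0.2135]
tool_rot: [-3.141, 0.0, 1.039]
contact_force: [-2.0, -0.2, 2.2]
opening: 0.0297
grip_force: 45.0
time: 12.52
tool_pos: [0.4722, -0.0254, 0.2184]
tool_rot: [-3.141, 0.0, 1.039]
contact_force: [0.0, 0.1, -7.4]
opening: 0.0299
grip_force: 45.0
[[([0.5108, 0.0402, 0.0702], 0.56)], [([0.5089, 0.0387, 0.0055], 0.58)], [([0.5117, 0.0343, 0.0045], 0.74)], [], [([0.5118, 0.0411, 0.0673], 0.48)], [([0.5121, 0.043, 0.01], 0.9)], [], [([0.5633, 0.2081, 0.0719], 0.86)]]
saddle [318.20142018 104.20708872] [ 0.47225704 -0.02539288  0.21848217]
```

View pics/w4.png

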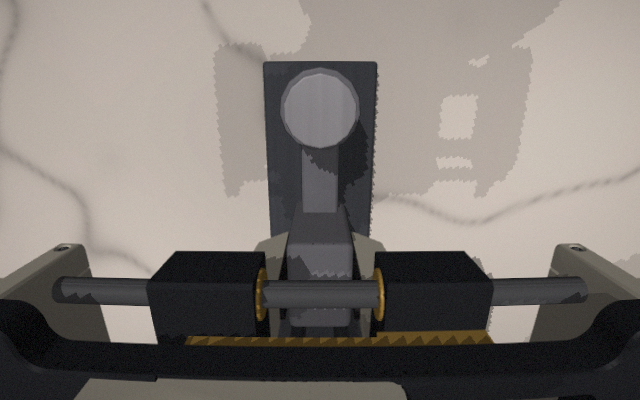

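The jack is held: wrist load 7.4 N, saddle centre at (320,104) as predicted. I'll move it to 90 mm short of the lift point, lined up with the tongue, and look at the ring from there.

```bash
python3 -m jog '[[[0.05,0.01,0],-0.02,1],[[0.1,0.02,0],-0.05,1],[[0.16,0.03,0],-0.08,1],[[0.21,0.04,0],-0.1,1],[[0.236,0.047,0],-0.111,1],[[0.236,0.047,0],-0.111,1],[[0.236,0.047,0],-0.111,1]]'
python3 - <<'E'
from h import *
snap('wrist','w5.png');cams.read_camera('top');cams.read_camera('scene')
print([best(t,c,n=1) for c in ['wrist','top','scene'] for t in['saddle_top','lift_mark','hotplate']])
o=observe();print(o['tool_pos'],o['tool_rot'])
E
```

```text
time: 13.9
tool_pos: [0.5359, 0.0462, 0.2183]
tool_rot: [-3.141, 0.0, 1.388]
contact_force: [0.8, -0.4, -7.2]
opening: 0.0297
grip_force: 45.0
[[([0.5487, 0.1207, 0.0664], 0.81)], [], [], [], [([0.5705, 0.2133, 0.0682], 0.75)], [([0.6373, 0.5149, 0.0019], 0.88)], [], [([0.5666, 0.2101, 0.0727], 0.76)], [([0.6314, 0.5102, 0.006], 0.97)]]
[0.53628258 0.0464219  0.21850296] [-3.14158064e+00  9.23121383e-05  1.38800128e+00]
```

View pics/w5.png

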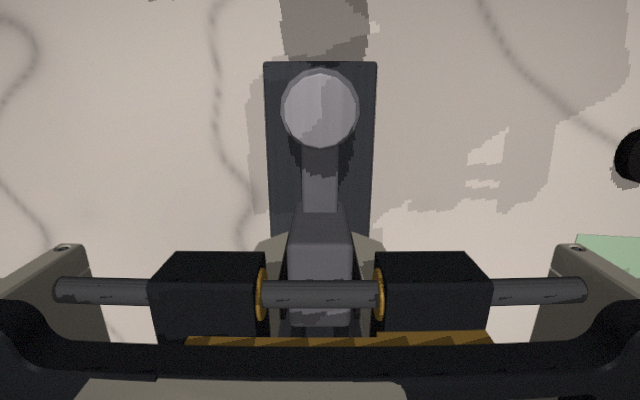

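The jack is carried level, but the tongue isn't in the wrist view yet. I'll advance 45 mm and look again.

```bash
python3 -m jog '[[[0.04,0,0],0,1],[[0.08,0,0],0,1],[[0.113,0,0],0,1],[[0.113,0,0],0,1],[[0.113,0,0],0,1]]'
python3 - <<'E'
from h import *
im=snap('wrist','w6.png');cv2.imwrite('pics/w6b.png',cv2.resize(im[:210,150:490,::-1],None,fx=2,fy=2));cams.read_camera('top')
print([best(t,c,n=1) for c in ['wrist','top'] for t in['saddle_top','lift_mark']])
E
```

```text
time: 15.12
tool_pos: [0.5444, 0.091, 0.2184]
tool_rot: [-3.141, 0.0, 1.389]
contact_force: [0.0, -0.6, -7.5]
opening: 0.0295
grip_force: 45.0
[[([0.5558, 0.1657, 0.0674], 0.81)], [], [], [([0.5683, 0.2115, 0.071], 0.93)]]
```

View pics/w6b.png

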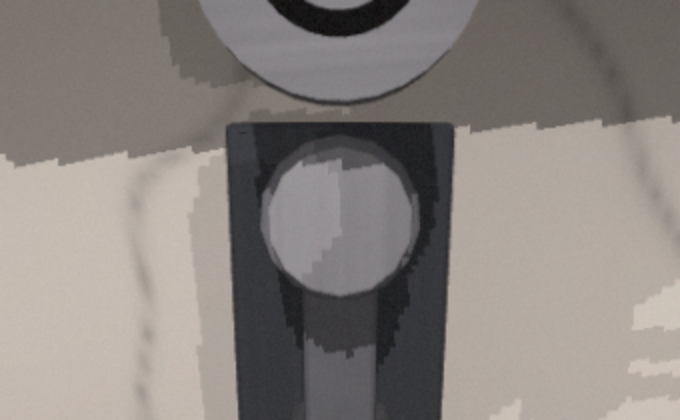

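The tongue tip (319,50) and the ring's lower edge (319,18) are laterally centred on the saddle (320,108). Computing the remaining distance.

```bash
python3 - <<'E'
from h import *
d=np.array([np.cos(1.388),np.sin(1.388),0])
print(pix('wrist',319,50,.082)+.025*d,pix('wrist',319,18.5,.082)+.015*d)
s=pix('wrist',320,108,.067);print(s)
o=observe();print(np.array(o['tool_pos'])+.078*d)
E
```

```text
[0.56644887 0.20998357 0.082     ] [0.56644945 0.2099398  0.082     ]
[0.55861975 0.16569831 0.067     ]
[0.5586999  0.16725601 0.21851652]
```

```bash
python3 -m jog '[[[0.04,0,0],0,1],[[0.08,0,0],0,1],[[0.113,0,0],0,1],[[0.113,0,0],0,1],[[0.113,0,0.006],0,1],[[0.113,0,0.012],0,1],[[0.113,0,0.013],0,1],[[0.113,0,0.013],0,1]]'
python3 - <<'E'
from h import *
im=snap('wrist','w7.png');cams.read_camera('top');cams.read_camera('scene')
print([best(t,c,n=1) for c in ['wrist','top','scene'] for t in['saddle_top','lift_mark','jack','handle_pad']])
d=np.array([np.cos(1.388),np.sin(1.388),0])
o=observe();print(np.array(o['tool_pos'])+.078*d)
E
```

```text
time: 16.42
tool_pos: [0.5526, 0.135, 0.2135]
tool_rot: [-3.141, 0.0, 1.388]
contact_force: [-0.8, -1.6, -2.5]
opening: 0.0295
grip_force: 45.0
[[], [([0.5634, 0.2142, 0.0764], 0.69)], [], [], [], [([0.5705, 0.2135, 0.0702], 0.71)], [([0.5666, 0.2104, -0.0007], 0.8)], [([0.5196, -0.0243, 0.1188], 0.58)], [], [([0.5645, 0.2113, 0.0751], 0.72)], [([0.566, 0.2151, 0.0026], 0.75)], [([0.5259, -0.0263, 0.1223], 0.5)]]
[0.56683459 0.21175895 0.21351317]
```

View pics/w7.png

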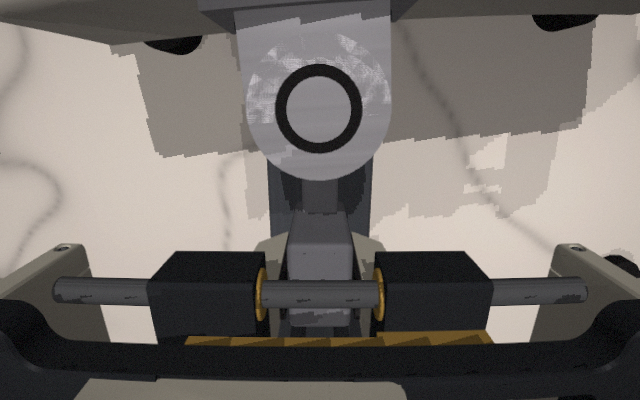

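```bash
python3 - <<'E'
from h import *
print(pix('wrist',318.5,109,.082))
E
python3 -m jog '[[[0,0,0],0,0.5],[[0,0,0],0,0],[[0,0,0],0,0],[[0,0,0],0,0],[[0,0,0],0,0],[[0,0,-0.1],0,0],[[0,0,-0.2],0,0],[[0,0,-0.3],0,0],[[0,0,-0.3],0,0.5],[[0,0,-0.3],0,0.5]]' 30
python3 - <<'E'
from h import *
im=snap('wrist','w8.png');cams.read_camera('scene')
print([best(t,c,n=1) for c in ['wrist','scene'] for t in['lift_mark','jack','saddle_top','handle_pad']])
p=np.array([.5667,.2112])-.249*np.array([np.cos(1.389),np.sin(1.389)])
delta([*p,.15]);print(p)
E
```

```text
[0.56622718 0.21066625 0.082     ]
time: 18.42
tool_pos: [0.5524, 0.1353, 0.3326]
tool_rot: [-3.141, 0.0, 1.388]
contact_force: [-0.5, 0.4, -0.4]
opening: 0.0763
grip_force: 0.0
[[([0.5669, 0.213, 0.0775], 0.76)], [], [], [], [([0.5671, 0.2099, 0.0725], 0.96)], [([0.5673, 0.2157, -0.0], 0.76)], [([0.5993, -0.2009, 0.1109], 0.52)], [([0.5234, -0.0265, 0.1228], 0.61)]]
shares [-0.4297  0.0006  0.0597] tool y dir yaw -0.1827 rot [-3.1413e+00  2.0000e-04  1.3881e+00]
[ 0.52168165 -0.03369661]
```

View pics/w8.png

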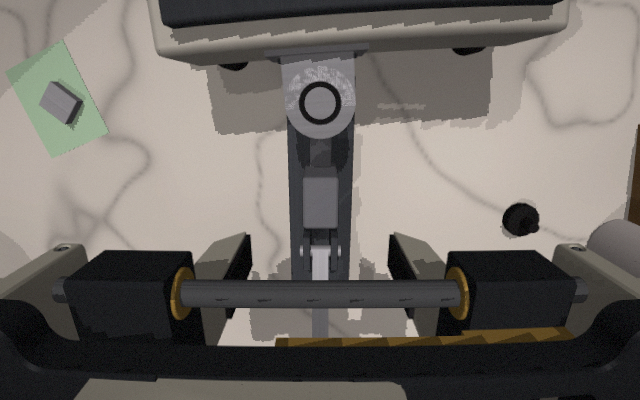

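The jack stands released under the ring (ring centre (320,103), in line with the plate). Moving over the pad with the jaws shut.

```bash
python3 -m jog '[[[-0.43,0,0],0,1],[[-0.43,0,0],0,1],[[-0.43,0,0],0,1],[[-0.43,0,0],0,1],[[-0.43,0,0.02],0,1],[[-0.43,0,0.05],0,1],[[-0.43,0,0.05],0,1],[[-0.43,0,0.05],0,1],[[-0.43,0,0.05],0,1],[[-0.43,0,0.05],0,1],[[-0.43,0,0.05],0,1]]' 30
python3 - <<'E'
from h import *
o=observe();print(o['opening'],o['tool_pos'][2]-.178)
cams.read_camera('top');cams.read_camera('scene')
print([best(t,c,n=1) for c in ['top','scene'] for t in['lift_mark','jack','handle_pad']])
E
```

```text
time: 20.3
tool_pos: [0.5215, -0.0338, 0.3135]
tool_rot: [3.141, 0.0, 1.388]
contact_force: [-0.3, -0.3, -0.1]
opening: 0.0007
grip_force: 0.0
0.0006678716165339245 0.1354757893432738
[[([0.5692, 0.2134, 0.0718], 0.59)], [([0.5667, 0.2089, 0.0028], 0.59)], [([0.6354, 0.516, 0.0006], 0.7)], [([0.5641, 0.2093, 0.0768], 0.68)], [([0.5676, 0.2108, 0.0031], 0.6)], [([0.522, -0.0246, 0.1202], 0.64)]]
```

```bash
python3 -m jog '[[[0,0,0.03],0,1],[[0,0,0.055],0,1],[[0,0,0.08],0,1],[[0,0,0.1],0,1],[[0,0,0.12],0,1],[[0,0,0.14],0,1],[[-0.005,0,0.16],0,1],[[-0.008,0,0.175],0,1],[[-0.01,0,0.185],0,1],[[-0.01,0,0.195],0,1],[[-0.01,0,0.195],0,1],[[-0.01,0,0.195],0,1]]'
```

```text
time: 22.2
tool_pos: [0.5211, -0.0375, 0.2364]
tool_rot: [3.14, -0.001, 1.388]
contact_force: [-1.4, 1.9, 14.3]
opening: 0.0
grip_force: 6.9
```

```bash
python3 - <<'E'
from h import *
im=snap('scene','s2.png');cv2.imwrite('pics/s2b.png',cv2.resize(im[80:280,150:470,::-1],None,fx=2.4,fy=2.4))
cams.read_camera('top');print([best(t,c,n=1) for c in ['top','scene'] for t in['lift_mark','jack','handle_pad','saddle_top','isolator_nose']])
E
```

```text
[[([0.5674, 0.2162, 0.0877], 0.83)], [([0.5675, 0.2116, -0.0006], 0.59)], [], [], [([0.6032, -0.2053, 0.1058], 0.77)], [([0.5632, 0.2142, 0.0914], 0.8)], [([0.5675, 0.2118, 0.0025], 0.74)], [([0.5222, -0.039, 0.06], 0.64)], [([0.5658, 0.2143, 0.0892], 0.52)], [([0.5995, -0.2027, 0.1076], 0.6)]]
```

View pics/s2b.png

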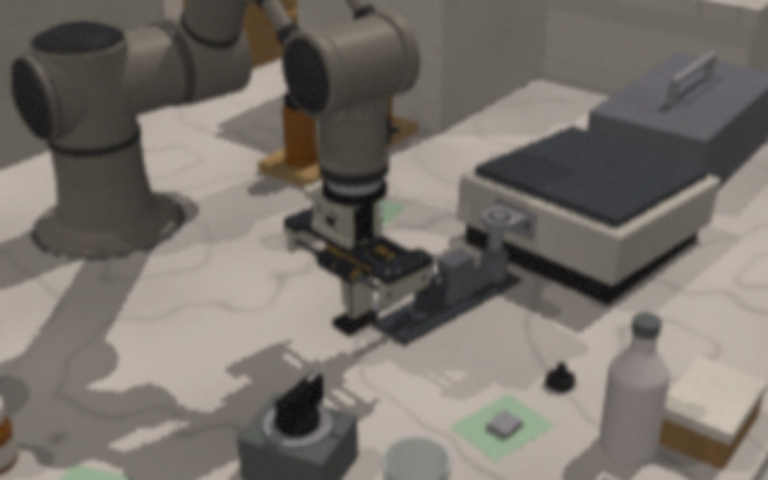

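The trial stroke worked: the tongue is up about 17 mm, the saddle sits under the ring and the pad is fully down. Now I'll let the handle up and check.

```bash
python3 -m jog '[[[0,0,-0.02],0,1],[[0,0,-0.05],0,1],[[0.005,0,-0.08],0,1],[[0.01,0,-0.11],0,1],[[0.01,0,-0.14],0,1],[[0.01,0,-0.17],0,1],[[0.01,0,-0.2],0,1],[[0.01,0,-0.2],0,1],[[0.01,0,-0.2],0,1],[[0.01,0,-0.2],0,1],[[0.01,0,-0.2],0,1],[[0.01,0,-0.2],0,1]]'
python3 - <<'E'
from h import *
for c in ['top','scene']:
  cams.read_camera(c);print([best(t,c,n=1) for t in['lift_mark','jack','handle_pad','saddle_top']])
print(observe()['tool_pos'][2]-.178,observe()['contact_force'])
E
```

```text
time: 24.3
tool_pos: [0.5215, -0.0338, 0.3151]
tool_rot: [-3.141, 0.0, 1.388]
contact_force: [0.4, -0.6, -0.2]
opening: 0.0004
grip_force: 0.0
[[([0.5663, 0.2121, 0.0718], 0.81)], [([0.5681, 0.2098, 0.0016], 0.74)], [([0.4599, -0.4137, 0.0007], 0.29)], [([0.7469, -0.2337, -0.0027], 0.53)]]
[[([0.5646, 0.2113, 0.0758], 0.72)], [([0.5688, 0.2156, -0.0003], 0.69)], [([0.7561, 0.0527, -0.0014], 0.72)], [([0.5645, 0.211, 0.0615], 0.55)]]
0.13732791262614547 [ 0.08384965  0.10501394 -0.1703299 ]
```

```bash
python3 -m jog '[[[0,0,0.03],0,1],[[0,0,0.06],0,1],[[0,0,0.085],0,1],[[0,0,0.105],0,1],[[0,0,0.125],0,1],[[0,0,0.145],0,1],[[-0.005,0,0.165],0,1],[[-0.008,0,0.18],0,1],[[-0.01,0,0.19],0,1],[[-0.01,0,0.2],0,1],[[-0.01,0,0.203],0,1],[[-0.01,0,0.203],0,1]]' && python3 -m jog '[[[0,0,0],0,1],[[0,0,0],0,1],[[0,0,0],0,1],[[0,0,0],0,1],[[0,0,0],0,1],[[0,0,0],0,1]]'
python3 - <<'E'
from h import *
for c in ['top','scene']:
  cams.read_camera(c);print([best(t,c,n=1) for t in['lift_mark','jack','handle_pad','saddle_top','isolator_nose']])
print(observe()['tool_pos'][2]-.178,observe()['contact_force'])
E
```

```text
time: 26.3
tool_pos: [0.5211, -0.0374, 0.2353]
tool_rot: [3.14, -0.001, 1.388]
contact_force: [-2.8, 1.9, 14.8]
opening: 0.0004
grip_force: 7.4
time: 27.05
tool_pos: [0.5211, -0.0374, 0.2354]
tool_rot: [3.14, -0.0, 1.388]
contact_force: [-2.6, 1.9, 14.6]
opening: 0.0004
grip_force: 7.3
[[([0.5651, 0.2155, 0.0889], 0.65)], [([0.567, 0.2102, 0.0013], 0.74)], [], [], [([0.3226, -0.4322, 0.0018], 0.65)]]
[[([0.5651, 0.2109, 0.0924], 0.93)], [([0.5658, 0.2125, 0.0006], 0.96)], [([0.5203, -0.0384, 0.0571], 0.43)], [([0.5662, 0.2118, 0.0902], 0.61)], [([0.6017, -0.2014, 0.1084], 0.75)]]
0.057384318542833324 [-2.21262796  2.41299268 14.50064264]
```

The handle is held down at 14.5 N. Fingertips are at 57 mm, the saddle at about 90 mm and the lift point at about 91 mm, all steady. Handing in.

```bash
python3 -c "
from cell import robot
print(robot.hand_in())"
```

```text
the job is handed in; nothing more can be done
None
```

The job is handed in at about 27 s with the isolator turned off, the jack placed under the ring, the trial stroke done, and the handle held down at about 14.5 N with the hot plate raised on the jack; no verdict was returned.

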